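# Sort the leftover pipe fittings after a brazing class

## Task

Clear up the five leftover pipe fittings on the bench: the two sound copper ones (round coupling and elbow) go in the blue tray, the two brass ones (hexagon nut and adaptor) in the green tray, and the copper coupling that has been crushed flat goes in the red scrap tray. Set each one down on the floor of its tray the same way up as it is now, none on top of another or on a rim, and leave the yellow tape measure and the red tube cutter where they lie.

Things in the scene. Friction and masses are not known exactly. Their poses are not given: they have to be found in the camera images.
- tray_copper: BLUE open plastic tray, fixed to the bench, outside 130 (its x) by 180 (its y) by 30 high, walls and floor 4 thick. Origin: centre of its underside; z up. It takes the sound copper fittings. (mm)
- tray_brass: GREEN open plastic tray, fixed to the bench, outside 130 (its x) by 180 (its y) by 30 high, walls and floor 4 thick. Origin: centre of its underside; z up. It takes the brass fittings. (mm)
- tray_scrap: RED open plastic tray, fixed to the bench, outside 130 (its x) by 180 (its y) by 30 high, walls and floor 4 thick. Origin: centre of its underside; z up. It takes the scrap. (mm)
- coupling_mid (a point): Centre of the sound copper coupling: a short open tube standing on end, round mouth, 42 outside diameter, wall 2.5, 48 high; this point is 24 above its foot; z up as it stands at the start. About 130 g. (mm)
- crushed_mid (a point): Centre of the crushed copper coupling: the same sort of tube but squashed flat, standing on end; seen from above an oblong with a narrow slot-like mouth and round ends, 53.5 long (its x) by 22 wide (its y), wall 2.5, 48 high; this point is 24 above its foot; z up as it stands at the start. About 130 g. (mm)
- elbow_mid (a point): Point on the tube's centre line at the middle of the bend of the sound copper 90 degree elbow, which lies flat, 32 high; this point is 16 above the underside. At this point the tube is 32 in diameter (as everywhere) and runs along the point's y; both legs bend away towards +x (at 45 degrees to it) and end in open mouths. From this point the elbow reaches 16 to -x, 31 to +x and 41 to either side in y; z up as it stands at the start. About 150 g. (mm)
- nut_mid (a point): Centre of the brass hexagon nut lying flat, 41 across flats, 34 high, with a dark round bore on top; pairs of flats face along its x and at 60 and 120 degrees to it; this point is 17 above the underside; z up as it stands at the start. About 190 g. (mm)
- adaptor_mid (a point): Centre of the brass adaptor: hexagon foot 38 across flats and 16 high, above it a ribbed round spigot of 27 diameter, whole height 46; stands on its foot; this point is 23 above the underside; z up as it stands at the start. About 160 g. (mm)
- tape_measure: Yellow tape measure lying among the fittings, to be left where it is: 62 (x) by 56 (y) by 34 high, with a small steel hook out to 38 at +x. Origin: centre of its underside. (mm)
- tube_cutter: Small red tube cutter with steel ends lying among the fittings, to be left where it is: red body 50 (x) by 30 (y) by 24 high, steel ends reaching from -37 to +45 along x. Origin: centre of its underside under the red body. (mm)
Not all that is in view belongs to the job. There is more than one size of the tray_copper; the one meant has the size given above.

How it is judged:
At the end, for the whole second after the job is handed in: Coupling and elbow in the blue tray, nut and adaptor in the green, crushed coupling in the red: each point inside the walls (61 mm of the centre in tray x, 86 mm in y), within 6 mm of its height when resting on the floor, tilted under 0.2 rad, at rest (x of coupling_mid in the frame of tray_copper between -0.061 and 0.061 m and y of coupling_mid in the frame of tray_copper between -0.086 and 0.086 m and z of coupling_mid in the frame of tray_copper between 0.022 and 0.034 m and angle between each of coupling_mid, elbow_mid, nut_mid, adaptor_mid, crushed_mid's own z axis and vertical below 0.2 rad and linear speed of each of coupling, elbow, nut, adaptor, crushed below 0.02 m/s and x of elbow_mid in the frame of tray_copper between -0.061 and 0.061 m and y of elbow_mid in the frame of tray_copper between -0.086 and 0.086 m and z of elbow_mid in the frame of tray_copper between 0.014 and 0.026 m and x of nut_mid in the frame of tray_brass between -0.061 and 0.061 m and y of nut_mid in the frame of tray_brass between -0.086 and 0.086 m and z of nut_mid in the frame of tray_brass between 0.015 and 0.027 m and x of adaptor_mid in the frame of tray_brass between -0.061 and 0.061 m and y of adaptor_mid in the frame of tray_brass between -0.086 and 0.086 m and z of adaptor_mid in the frame of tray_brass between 0.021 and 0.033 m and x of crushed_mid in the frame of tray_scrap between -0.061 and 0.061 m and y of crushed_mid in the frame of tray_scrap between -0.086 and 0.086 m and z of crushed_mid in the frame of tray_scrap between 0.022 and 0.034 m); the robot touches nothing.
It fails at once if the tape measure is shifted by more than 20 mm (distance of tape_measure from where it was at the start of the episode above 0.02 m).
It fails at once if the tube cutter is shifted by more than 20 mm (distance of tube_cutter from where it was at the start of the episode above 0.02 m).
It also fails if it takes over 115 s, if anything falls off the work surface, if the arm or the gripper's body presses on something with over 40 N, if the wrist force passes 120 N, or if a joint passes its speed limit or range.

## Robot

A 7-joint arm with a two-finger parallel gripper is mounted at the origin on the work surface. World frame = base frame: x ahead of the robot, y to its left, z up, the work surface at z = 0. Lengths are in m, angles in rad, forces in N, time in s.
With the tool pointing down it reaches from about 0.425 to 0.975 m from the base axis. Payload 16.7 kg.
Tool frame: the origin (TCP) lies on the centre line of the jaws, within the pads' length; the fingertips stand 22 mm ahead of it and the grasp point (between the pads) lies 3 mm ahead of it; z points along the fingers, y is the line along which they close (so a half turn about z gives the same grasp; the last joint's range is limited). The gripper opens to 85 mm and grips with 20 to 120 N. Pads are 22 mm wide; open, the fingers measure 114 mm over their backs; the gripper's body (76 mm by 85 mm) begins 54 mm behind the grasp point. The pads swing forward as they close: fully open they stand 13 mm farther back than shut.
Start: joints at [1.149, 0.426, 0.074, 1.606, -0.034, 1.111, -0.067], TCP at [0.181, -0.65, 0.253] pointing down, gripper open.
Joint ranges: [-2.85, 2.85], [-0.5, 2.14], [-1.23, 1.37], [0.21, 2.46], [-1.02, 4.16], [0.16, 2.05], [-2.73, 2.73]. Speed limits (rad/s): [1.89, 1.89, 2.39, 2.39, 3.01, 3.01, 3.01].

## Interface

Orientations are given as a 3x3 rotation matrix whose columns are the frame's x, y, z axes.
In Python, from workcell import * gives the robot as it stands. Calls block until the motion is done:
- move_to(position, orientation): joint-space move of the TCP to a pose.
- move_l(position, rate=0.15, attitude=None, contact_N=None): straight line of the TCP; attitude=None keeps the orientation; rate is the mean speed in m/s. With contact_N (N) it stops when the force on the tool has changed by that much, and returns True; else False.
- move_j(angles): joint-space move.
- release() and close(f_grip=None): open the fingers fully, or close them until they stop; f_grip is the grip in N (None keeps the last).
- pause(seconds).
- ik(position, orientation): joint angles nearest the present ones, or None.
- read_state(): the state.
- capture(name): name is "side" or "top"; returns (picture, depth): 420x560x3 uint8, red, green, blue; 420x560 float32, m along the optical axis (not along the pixel's ray), 0 where there is no reading.
- camera_params(name): a dict with "intrinsics" (3x3 intrinsics, pixels), "origin" and "rotation" of the camera in the world. Camera axes: x right, y up, looking along -z (the intrinsics and any distortion apply to the point x, -y, -z); pixel columns grow to the right and rows downward; lengths in m; the calibration is good to about 2 mm. A picture is of the moment at which its call begins. camera_params takes no time and is no camera call.
A pose or a line that the arm cannot do raises Unreachable and nothing moves.
- finish_job(): hands the job in; it is judged then, once.
The state is a dict: "t": time; "joint_positions": joint angles; "qd": joint speeds; "joint_torque": joint torques, N m; "tool_pos": TCP position; "tool_rot": TCP orientation; "contact_force": force on the tool from outside, world axes, zero at the start; "ft_torque": the same for the moment, N m; "gripper_width": finger opening in m; "gripper_force": force on a finger pad.
Only numpy, scipy, OpenCV 4.12 (cv2) and the standard library are available. Lean on these libraries where they do the work, as an engineer would, in place of code of your own. Each camera call takes 0.05 s, during which the arm holds its last target. There are 200 camera calls.

## Working session

There is one attempt and no reset: what is moved stays moved. The work goes in short steps, each a Python script; the robot and the scene stay as the last script left them, time stands still between calls to the robot, and variables do not carry over. Pictures are saved under pics/ and viewed, at most 14 in all, crops included, and the job is handed in when it is done.

```bash
mkdir -p pics; ls
python3 - <<'E'
from workcell import *
import cv2,numpy as np
for n in("top","side"):
    p,d=capture(n); cv2.imwrite(f"pics/{n}0.png",p[:,:,::-1]); np.savez(f"{n}0.npz",p=p,d=d)
    print(n,camera_params(n))
print(read_state()["t"])
E
```

```text
pics
top {'intrinsics': array([[410.44710554,   0.        , 282.12226816],
       [  0.        , 410.44710554, 204.71776705],
       [  0.        ,   0.        ,   1.        ]]), 'origin': array([ 0.34982084, -0.03347906,  0.94354105]), 'rotation': array([[ 0.00338809,  0.9978181 , -0.06593602],
       [-0.99991455,  0.00421297,  0.01237518],
       [ 0.01262596,  0.06588845,  0.99774711]])}
side {'intrinsics': array([[436.28655361,   0.        , 271.87612007],
       [  0.        , 436.28655361, 203.7629216 ],
       [  0.        ,   0.        ,   1.        ]]), 'origin': array([-0.07680878,  0.8316369 ,  0.68314029]), 'rotation': array([[-0.86347135,  0.27697067, -0.42155009],
       [-0.50426168, -0.45459257,  0.73421097],
       [ 0.01172137,  0.84654169,  0.53219336]])}
0.1
```

View pics/top0.png

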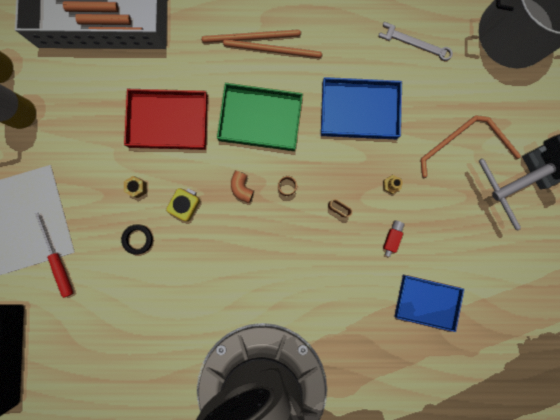

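View pics/side0.png

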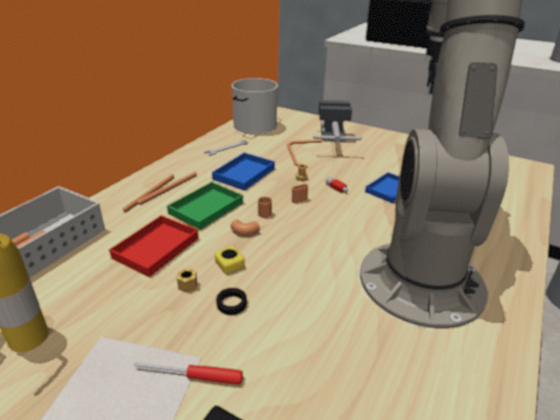

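Top view: red tray (166,119), green (260,117), large blue (361,108), small decoy blue (430,303); nut (135,187), tape (183,204), elbow (242,186), coupling (287,186), crushed (339,209), adaptor (393,184), cutter (395,238).

```bash
cat > h.py <<'E'
from workcell import *
import cv2,numpy as np
def cloud(n,d):
    c=camera_params(n);K=c["intrinsics"];v,u=np.mgrid[:d.shape[0],:d.shape[1]]
    P=np.stack([(u-K[0,2])/K[0,0]*d,-(v-K[1,2])/K[1,1]*d,-d],-1)
    return P@c["rotation"].T+c["origin"]
def comps(P,mask,lo=.008,hi=.06):
    m=((P[...,2]>lo)&(P[...,2]<hi)&mask).astype(np.uint8)
    return cv2.connectedComponentsWithStats(m)
E
python3 - <<'E'
from h import *
f=np.load("top0.npz");p,d=f["p"],f["d"];P=cloud("top",d)
m=np.zeros(d.shape,bool);m[60:275,105:440]=1
tb=(P[...,2]<.02)&m&(d>0);print("table z",np.median(P[tb][:,2]),P[tb][:,2].std(), (d[m]==0).sum())
n,l,s,c=comps(P,m)
for i in range(1,n):
    if s[i,4]<25: continue
    Q=P[l==i];zt=np.percentile(Q[:,2],95);T=Q[Q[:,2]>zt-.008]
    r=cv2.minAreaRect((Q[:,:2]*1000).astype(np.float32)); rt=cv2.minAreaRect((T[:,:2]*1000).astype(np.float32))
    print(c[i].round(),s[i,4],"zt",round(zt*1e3,1),"med",(Q[:,:2].mean(0)*1e3).round(),"all",np.round(r[0]),np.round(r[1]),round(r[2]),"top",len(T),np.round(rt[0]),np.round(rt[1]),round(rt[2]))
cr=p[155:275,110:440]
cv2.imwrite("pics/crop.png",cv2.resize(cr,None,fx=2.4,fy=2.4,interpolation=cv2.INTER_CUBIC)[:,:,::-1])
E
```

```text
table z 0.0005916614238440365 0.0032458997361321596 268
[364. 106.] 1039 zt 31.4 med [ 638. -232.] all [ 635. -226.] [181. 132.] 88 top 595 [ 636. -226.] [181. 131.] 88
[257. 114.] 925 zt 32.0 med [619.  13.] all [613.   6.] [180. 132.] 82 top 562 [614.   6.] [180. 132.] 82
[163. 117.] 1103 zt 31.9 med [610. 225.] all [607. 220.] [181. 132.] 89 top 628 [607. 220.] [181. 131.] 89
[428. 159.] 170 zt 13.7 med [ 517. -381.] all [ 520. -381.] [27. 84.] 64 top 170 [ 520. -381.] [27. 84.] 64
[241. 187.] 468 zt 33.5 med [451.  48.] all [452.  46.] [58. 58.] 69 top 375 [450.  48.] [74. 41.] 26
[393. 184.] 262 zt 47.5 med [ 459. -293.] all [ 459. -294.] [39. 35.] 25 top 117 [ 460. -297.] [25. 25.] 5
[135. 186.] 374 zt 37.2 med [450. 283.] all [451. 285.] [47. 41.] 62 top 313 [450. 285.] [45. 42.] 3
[287. 185.] 134 zt 49.6 med [454. -55.] all [452. -55.] [40. 40.] 0 top 73 [453. -55.] [40. 40.] 90
[183. 204.] 748 zt 36.8 med [411. 174.] all [414. 176.] [56. 69.] 64 top 645 [411. 177.] [55. 62.] 63
[340. 208.] 184 zt 49.4 med [ 404. -174.] all [ 404. -174.] [53. 23.] 58 top 89 [ 404. -174.] [53. 22.] 58
[394. 238.] 454 zt 26.0 med [ 338. -296.] all [ 336. -297.] [31. 82.] 68 top 382 [ 339. -299.] [31. 76.] 68
[137. 239.] 481 zt 22.0 med [333. 280.] all [334. 281.] [68. 65.] 90 top 430 [334. 281.] [67. 65.] 90
```

View pics/crop.png

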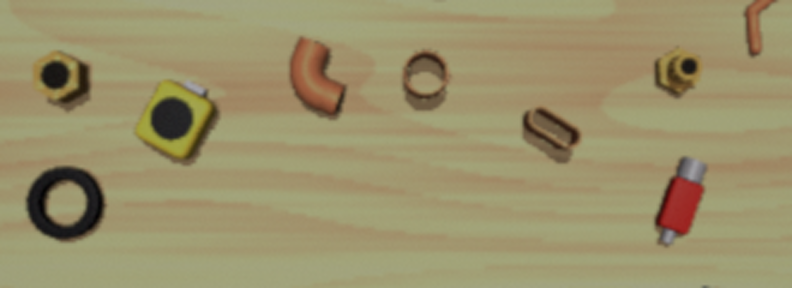

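Run:
```python
from h import *
from scipy.optimize import least_squares,minimize
f=np.load("top0.npz");d=f["d"];P=cloud("top",d)
m=np.zeros(d.shape,bool);m[160:270,105:440]=1
n,l,s,c=comps(P,m,.006)
def pts(u,v):
    i=[i for i in range(1,n) if np.hypot(*(c[i]-[u,v]))<6 and s[i,4]>25][0]; return P[l==i]
# elbow: distance to centre line
t=np.linspace(0,np.pi/4,15);R=.0241;L=.0179
h=np.c_[R*(1-np.cos(t)),R*np.sin(t)];e=h[-1]+np.linspace(0,L,12)[:,None]*np.array([.7071,.7071])
h=np.r_[h,e];C=np.r_[h[::-1]*[1,-1],h]
Q=pts(241,187)
def res(q):
    cs,sn=np.cos(q[2]),np.sin(q[2]);W=C@np.array([[cs,sn],[-sn,cs]])+q[:2]
    D=np.linalg.norm(Q[:,None,:2]-W[None],axis=2)
    return np.hypot(D.min(1),Q[:,2]-q[3])-.016
b=min((least_squares(res,[.45,.048,a,.017],loss="soft_l1",f_scale=.002) for a in np.arange(-3,3.2,.5)),key=lambda r:r.cost)
print("elbow",b.x[:2],np.degrees(b.x[2]),b.x[3],np.abs(res(b.x)).mean())
# hexes: fit support on horizontally-sliced points
for nm,uv,af,zl,zh in(("nut",(135,186),.041,.028,.045),("adaptor",(393,184),.038,.006,.024)):
    Q=pts(*uv);A=Q[(Q[:,2]>zl)&(Q[:,2]<zh)][:,:2]
    g=np.arange(0,60,2)
    # sides: support widths in three directions should equal af
    best=[]
    for a in g:
        th=np.radians(a+np.array([0,60,120]));N=np.c_[np.cos(th),np.sin(th)]
        pr=A@N.T;hi,lo=np.percentile(pr,98,0),np.percentile(pr,2,0)
        best.append((np.abs(hi-lo).sum(),a,np.linalg.lstsq(N,(hi+lo)/2,rcond=None)[0]))
    best.sort(key=lambda x:x[0]);print(nm,len(A),[(round(x[0]/3*1e3,1),x[1]) for x in best[:6]],best[-1][0]/3,best[0][2])
```

```text
elbow [0.45346023 0.05633711] -73.96909970702696 0.01606759595272879 0.0011340767425402295
nut 320 [(np.float64(39.4), np.int64(34)), (np.float64(39.4), np.int64(42)), (np.float64(39.4), np.int64(32)), (np.float64(39.4), np.int64(38)), (np.float64(39.4), np.int64(36)), (np.float64(39.4), np.int64(28))] 0.04040461885634384 [0.45036953 0.28543617]
adaptor 127 [(np.float64(35.8), np.int64(46)), (np.float64(35.8), np.int64(44)), (np.float64(35.9), np.int64(42)), (np.float64(35.9), np.int64(38)), (np.float64(35.9), np.int64(48)), (np.float64(35.9), np.int64(36))] 0.03693087019966428 [ 0.45961139 -0.29518944]
```

```bash
cat >> h.py <<'E'
TR={"blue":(.636,-.226,88.),"green":(.614,.006,82.),"red":(.607,.220,89.)}
def rot(a):
    c,s=np.cos(np.radians(a)),np.sin(np.radians(a)); return np.array([[-s,c,0],[c,s,0],[0,0,-1.]])
def yaw(p,a):
    q0=np.array(read_state()["joint_positions"]);o=[]
    for k in(a,a+180):
        q=ik(p,rot(k))
        if q is not None:o.append((np.abs(np.array(q)-q0).max(),k))
    assert o,(p,a); return min(o)[1]
def go(p,a):
    a=yaw(p,a); move_to(p,rot(a)); return a
def tpos(tray,x,y):  # tray x = long axis - 90deg
    X,Y,a=TR[tray];a=np.radians(a);ey=np.array([np.cos(a),np.sin(a)]);ex=np.array([ey[1],-ey[0]])
    return np.array([X,Y])+x*ex+y*ey
H=.16
def pick(x,y,a,z,f=50):
    go([x,y,H],a); move_l([x,y,z],.2); close(f); s=read_state(); print("w",s["gripper_width"],"t",s["t"])
    move_l([x,y,H],.25); s=read_state(); print("lifted w",s["gripper_width"],s["gripper_force"])
def place(tray,x,y,z,flip=0):
    p=tpos(tray,x,y); a=TR[tray][2]+90*0
    if flip is not None and flip!=0: move_to([*p,H],rot(flip))
    else: go([*p,H],a)
    move_l([*p,z+.0055],.15); release(); move_l([*p,H],.3); print("t",read_state()["t"])
E
python3 - <<'E'
from h import *
pick(.453,-.055,0,.031)
place("blue",-.036,-.025,.031)
p,d=capture("side");cv2.imwrite("pics/s1.png",p[:,:,::-1])
E
```

```text
w 0.041089938081086526 t 3.725
lifted w 0.040740143216911516 50.612293146550655
t 7.5833
```

View pics/s1.png

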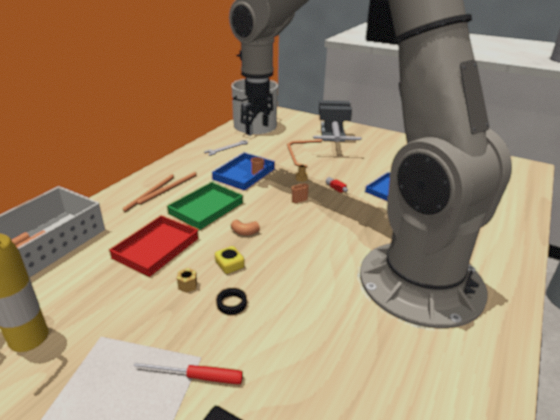

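Coupling stands upright in the blue tray (257,165). Next: the elbow.

Run:
```python
from h import *
e=np.radians(-74);x,y=.4535+.004*np.cos(e),.0563+.004*np.sin(e)
p=tpos("blue",.016,.023);best=None
for k in(-74,106,286):
    for r in(162,-18):
        q=ik([x,y,H],rot(k));q2=ik([*p,H],rot(k+r)) 
        print(k,r,None if q is None else np.round(q,2)[-1],None if q2 is None else np.round(q2,2)[-1])
k=go([x,y,H],-74)
move_l([x,y,.026],.15);close(50);print(k,read_state()["gripper_width"])
move_l([x,y,H],.2);s=read_state();print(s["gripper_width"],s["gripper_force"],s["t"])
pic,d=capture("side");cv2.imwrite("pics/s2.png",cv2.resize(pic[100:320,120:420],None,fx=2.5,fy=2.5)[:,:,::-1])
```

```text
-74 162 -1.66 1.31
-74 -18 -1.66 -1.49
106 162 1.23 -1.49
106 -18 1.23 1.31
286 162 -1.66 1.31
286 -18 -1.66 -1.49
-74 0.035635674938814886
0.03572288456836081 52.95536667108536 11.3
```

View pics/s2.png

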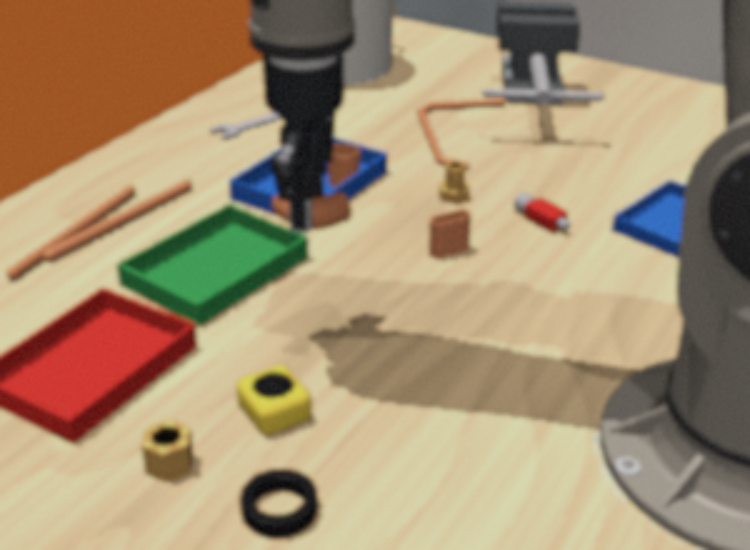

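The elbow hangs level between the pads (crop about (310,208)). I'll place it and go on to the crushed coupling and nut.

Run:
```python
from h import *
place("blue",.016,.023,.026,flip=88)
pick(.404,-.174,148,.031)
place("red",0,0,.031)
pick(.4505,.2853,33,.026,60)
place("green",-.030,-.020,.026)
p,d=capture("top");cv2.imwrite("pics/t3.png",cv2.resize(p[60:280,100:450],None,fx=2.2,fy=2.2)[:,:,::-1])
```

```text
t 16.15
w 0.02132423812134579 t 18.575
lifted w 0.02159844974950622 48.94879460334778
t 23.075
w 0.04047955212303198 t 25.4333
lifted w 0.040106583153671715 60.82463135942817
t 29.5167
```

View pics/t3.png

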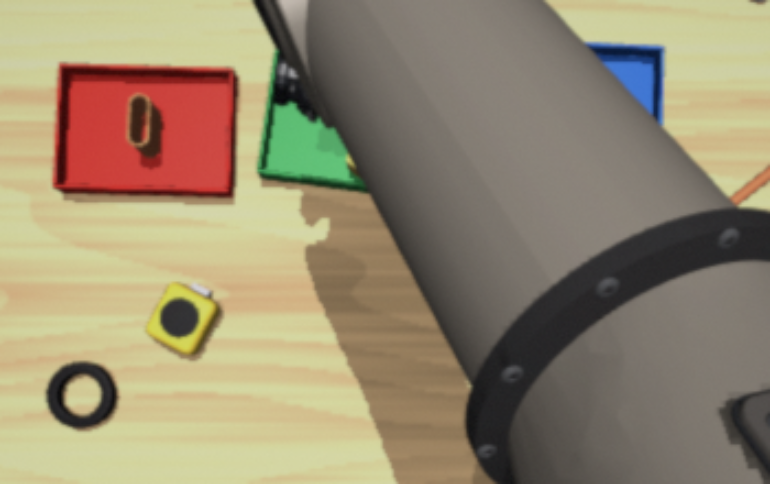

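The crushed coupling stands in the red tray (crop (140,120)) and the tape hasn't moved. Now the adaptor.

Run:
```python
from h import *
pick(.4605,-.296,-30,.041,40)
place("green",.030,.020,.041)
move_to([.181,-.65,.253],rot(0) if ik([.181,-.65,.253],rot(0)) is not None else rot(90))
p,d=capture("top");P=cloud("top",d)
cv2.imwrite("pics/t4.png",cv2.resize(p[60:280,100:450],None,fx=2.2,fy=2.2)[:,:,::-1])
m=np.zeros(d.shape,bool);m[60:275,105:440]=1
f=np.load("top0.npz");P0=cloud("top",f["d"])
n,l,s,c=comps(P,m,.008,.07)
for i in range(1,n):
    if s[i,4]>25:print(c[i].round(1),s[i,4],(P[l==i].mean(0)*1e3).round(),round(np.percentile(P[l==i][:,2],97)*1e3,1))
for t,(X,Y,a) in TR.items(): print(t,(TR[t]))
```

```text
w 0.02504430693527524 t 32.075
lifted w 0.02473847075821883 39.52855110168457
t 36.125
[362.  106.5] 1787 [ 636. -226.   27.] 50.5
[259.8 118.2] 1255 [607.   6.  27.] 39.9
[163.5 116.5] 1110 [610. 225.  24.] 32.6
[254.  102.7] 271 [640.  19.  34.] 52.2
[165.3 116.1] 344 [608. 218.  36.] 54.4
[427.9 159.6] 165 [ 517. -381.   11.] 14.3
[183.4 203.8] 750 [411. 174.  32.] 37.3
[394.  237.6] 451 [ 338. -297.   22.] 26.2
[136.6 238.8] 482 [333. 280.  19.] 22.2
blue (0.636, -0.226, 88.0)
green (0.614, 0.006, 82.0)
red (0.607, 0.22, 89.0)
```

View pics/t4.png

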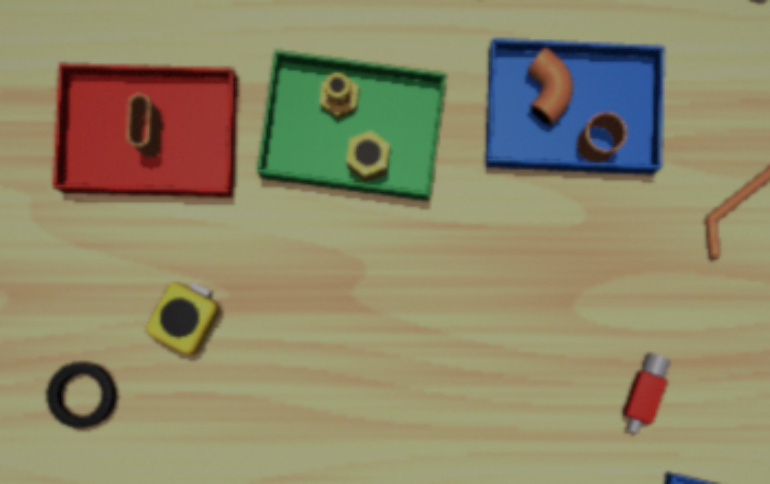

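All five sit upright and clear of each other. The elbow's upper mouth (545,58) is near the wall, so I'll check its height before handing in.

Run:
```python
from h import *
p,d=capture("top");P=cloud("top",d)
r,g,b=[p[...,i].astype(int) for i in range(3)]
m=(r>b+25)&(r>g);k=np.zeros_like(m);k[78:118,335:362]=1;m&=k
for v in range(78,118,3):
    q=P[v][m[v]]
    if len(q)>3: i=q[:,2].argmax();print(v,len(q),(np.r_[q[i,:2],np.percentile(q[:,2],90)]*1e3).round(1))
```

```text
84 7 [ 683.7 -188.1   37.7]
87 12 [ 677.  -201.7   37.2]
90 16 [ 669.8 -190.3   36.8]
93 18 [ 663.4 -201.8   35.3]
96 15 [ 656.5 -204.    36.1]
99 13 [ 649.6 -208.4   36. ]
102 14 [ 641.7 -205.5   37.6]
105 15 [ 635.8 -199.3   36.3]
108 15 [ 629.  -199.3   35.7]
111 8 [ 622.6 -197.3   34.6]
```

Its top is level at 36 mm, which is the 4 mm floor plus its 32 mm height, so the elbow lies flat on the floor.

```bash
python3 -c "
from workcell import *
print(finish_job())"
```

```text
the job is handed in; nothing more can be done
None
```

The job is handed in (no verdict was returned): the last top view showed all five fittings upright on the floors of their correct trays, with the tape measure and tube cutter not moved.

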